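Nudge a coin cell into a data logger and shut its battery cover

ROBOT

A 6-joint arm with a two-finger parallel gripper is mounted at the origin on the work surface. World frame = base frame: x ahead of the robot, y to its left, z up, the work surface at z = 0. Lengths are in m, angles in rad, forces in N, time in s.
With the tool pointing down it reaches from about 0.25 to 0.775 m from the base axis. Payload 4 kg.
Tool frame: the origin (TCP) lies at the very end of the fingers, on their centre line; the grasp point (between the pads) lies 19 mm behind it; z points along the fingers, y is the line along which they close (so a half turn about z gives the same grasp; the last joint's range is limited). The gripper opens to 94 mm and grips with 3 to 60 N. Pads are 16 mm wide; open, the fingers measure 119 mm over their backs; the gripper's body (75 mm by 177 mm) begins 78 mm behind the grasp point.
Start: joints at [-1.366, 0.087, 1.371, -0, 1.684, -0.103], TCP at [0.167, -0.524, 0.206] pointing down, gripper open.
Joint ranges: [-3.1, 3.1], [-0.76, 2.03], [0.27, 2.55], [-1.08, 4.22], [0.17, 2.65], [-2.57, 2.57]. Speed limits (rad/s): [2.79, 2.79, 3.14, 3.14, 3.14, 3.14].

INTERFACE

Orientations are given as [roll, pitch, yaw] about the fixed x, y, z axes, in that order (R = Rz(yaw) Ry(pitch) Rx(roll)).
In Python, from bench import robot gives the robot as it stands. The module is installed in compiled form; this text tells all that it offers.
- The arm moves only by the tool move_arm, never from a script. Its argument "deltas" is one flat list of numbers, 7 for each row, row after row: the turn, a rotation vector about the tool's x, y, z in rad, then the shift along the tool's x, y, z in cm, then the closure, from -1 (fully open) to 1 (shut). A call has 1 to 8 rows; each row is the pose to reach, as a shift and turn from the pose commanded when the call began, along the tool's axes at that moment; what a row does not reach only later rows make up. A row lasts 1/10 s, in which the tool goes at most 50 mm and 8.59 degrees, less where a joint would pass 70% of its speed; a pose out of reach is approached as far as the arm can. A call with a gripper value outside its range is refused whole. The fingers move at their own pace and stop on an object; the grip force is fixed at half the most. Time passes only in rows, so rows that repeat a pose let the fingers close. It gives the time, the measured TCP pose, the force, the opening and the grip force at its end, in the units of the state.
- robot.get_obs(): the state, without advancing time (a new reading comes with each control period).
- robot.snapshot(name): name is "scene" or "top" or "wrist"; returns a dict with "image" (400x640x3 uint8, red, green, blue), "depth" (400x640 float32, m along the optical axis (not along the pixel's ray), 0 where there is no reading), "fov_y" (degrees; the focal length in pixels is half the picture's height over the tangent of half this angle, whatever the lens; pixels are square), "cx", "cy" (the principal point, pixels), "origin" and "orientation" of the camera in the world; the wrist camera has in their place "T_tool_cam" (4x4, takes a point from camera to tool coordinates, whose origin is the TCP and whose axes are the flange's). Camera axes: x right, y up, looking along -z (the intrinsics and any distortion apply to the point x, -y, -z); pixel columns grow to the right and rows downward; lengths in m; the calibration is good to about 2 mm. A picture is of the moment at which its call begins: read the wrist's pose just before it.
- robot.close_job(): hands the job in; it is judged then, once.
The state is a dict: "time": time; "joint_positions": joint angles; "qvel": joint speeds; "joint_torque": joint torques, N m; "tool_pos": TCP position; "ee_rot": TCP orientation; "wrist_force": force on the tool from outside, world axes, zero at the start; "wrist_torque": the same for the moment, N m; "width": finger opening in m; "finger_force": force on a finger pad.
Only numpy, scipy, OpenCV 4.12 (cv2) and the standard library are available. Lean on these libraries where they do the work, as an engineer would, in place of code of your own. Each camera call takes 0.05 s, during which the arm holds its last target. There are 200 camera calls.

TASK

Load the fresh coin cell that lies on the back of the data logger: nudge it across the case with a fingertip until it drops over the rim and lies flat in the round battery pocket, then push the hinged battery cover over and press it fully shut. Only push and press gently: do not pinch the cell or lift it off the case, do not push it off the edge, and leave the multimeter, the 9-volt battery, the screwdriver and the old cell on the bench where they are.

Things in the scene. Friction and masses are not known exactly. Their poses are not given: they have to be found in the camera images.
- logger: grey data logger, back side up in a black cradle fixed to the bench. Case 130 mm long (x), 85 mm wide (y); its flat back, on which the cell lies, is 33 mm above the bench. Origin on the bench under the case's middle; x runs along the case to the end with pocket, probe socket and antenna (antenna 63 mm out of the end face, 25 mm high). The cradle reaches 10 mm beyond the case, below the back
- pocket (a point): middle of the floor of the round battery pocket, 30 mm along the logger's x on its centre line; axes as the logger's. 27 mm wide, 8.2 mm deep, sunk sharp-edged into the flat back; floor 24.8 mm above the bench. A cell pushed over it tips in when its middle is within about 5 mm of the pocket's middle; seated, its top is 0.5 mm below the back
- cell: the fresh coin cell: bright steel disc, 24.5 mm in diameter, 7.7 mm thick, about 10 g, lying flat and loose on the logger's back at the end away from the pocket. Origin: centre of its underside; z is its axis, up
- cover (a joint): angle of the hinged battery cover, rad: 0 is shut flat on the back over the pocket, 1.57 upright; it starts open, leaning well back, at 2.1 to 2.5 (stop at 2.6). Stiff hinge: it stays wherever it is left and must be pushed all the way (about 0.3 N at its free edge)
- cover_hinge (a point): middle of the cover's hinge line, 22 mm from the pocket's middle towards the logger's +y and 2.2 mm above the back; the line runs along the logger's x. The cover is a grey plate 44 mm long (along the hinge), 3 mm thick; open, it leans outwards over the +y side of the case; it shuts towards the logger's -y
- cover_edge (a point): middle of the cover's free edge, 42 mm from the hinge line, at half the plate's thickness; a 16 mm wide thumb tab sticks out 6 mm beyond it
- multimeter: orange handheld multimeter lying on its back on the bench, 165 x 80 mm, 46 mm high at the knob; origin under its middle. Leave alone
- nine_volt: blue 9-volt block battery standing upright on the bench, 17.5 x 26.5 mm, 48.5 mm high; origin under its middle. Leave alone
- screwdriver: small black-handled precision screwdriver lying on the bench, 152 mm long, 11 mm thick, along its x; origin under the joint of handle and blade (blade tip at +60 mm, handle end at -92 mm). Leave alone
- old_cell: the spent coin cell, same shape as the fresh one, lying on the bench beside the logger; origin under its middle. Leave alone
There are look-alikes about, which are no part of the job. Leave any blue, orange or purple look-alike of the cell alone.

How it is judged:
On the way:
1. the cell lies flat in the pocket while the cover is still open (horizontal distance between cell and pocket below 0.003 m and z of cell in the frame of pocket below 0.0015 m and angle between cell's own z axis and vertical below 0.1 rad and value of joint cover above 0.7 rad), for 0.2 s.
At the end, for the whole second after the job is handed in: the cell lies flat on the floor of the pocket (centre within 3 mm, underside within 1.5 mm of the floor, tilt under 0.1 rad), at rest, and the cover is shut to within 0.08 rad (horizontal distance between cell and pocket below 0.003 m and z of cell in the frame of pocket below 0.0015 m and angle between cell's own z axis and vertical below 0.1 rad and linear speed of cell below 0.01 m/s and value of joint cover below 0.08 rad); the robot touches nothing.
It fails at once if the cell is lifted more than 10 mm off the back of the logger (z of cell in the frame of pocket above 0.0185 m).
It fails at once if the cell falls off the logger (z of cell in the frame of pocket below -0.006 m).
It fails at once if the cell is pinched or pressed with more than 30 N (contact force between the fingers and cell above 30 N).
It fails at once if the multimeter, 9-volt battery, screwdriver or old cell is moved by more than 15 mm, or the 9-volt battery is tipped over (distance of any of multimeter, nine_volt, screwdriver, old_cell from where it was at the start of the episode above 0.015 m or angle between nine_volt's own z axis and vertical above 0.5 rad).
It also fails if it takes over 45 s, if anything falls off the work surface, if the arm or the gripper's body presses on something with over 40 N, if the wrist force passes 120 N, or if a joint passes its speed limit or range.

## Working session

There is one attempt and no reset: what is moved stays moved. The work goes in short steps, Python scripts to look and compute and a tool call to move; the robot and the scene stay as the last step left them, time stands still between calls to the robot, and variables do not carry over. Pictures are saved under pics/ and viewed, at most 10 in all, crops included, and the job is handed in when it is done.

Besides the shell and the picture viewer there is one more tool, called after ">>>" as name(argument=value, ...) on one line, values as JSON. move_arm: Moves the arm, as the interface text tells. Its arguments: {"type":"object","properties":{"deltas":{"type":"array","items":{"type":"number"}}},"required":["deltas"]}

```bash
mkdir -p pics; cat > h.py <<'E'
import numpy as np, cv2
from bench import robot
from scipy.spatial.transform import Rotation as R
def snap(n,pic=None):
    o=robot.get_obs(); s=robot.snapshot(n)
    if pic: cv2.imwrite('pics/'+pic,s['image'][:,:,::-1])
    if 'T_tool_cam' in s:
        T=np.eye(4);T[:3,:3]=R.from_euler('xyz',o['ee_rot']).as_matrix();T[:3,3]=o['tool_pos']
        C=T@np.array(s['T_tool_cam']); s['Rc'],s['o']=C[:3,:3],C[:3,3]
    else:
        q=np.array(s['orientation']); s['Rc']=q if q.shape==(3,3) else R.from_euler('xyz',q).as_matrix(); s['o']=np.array(s['origin'])
    s['f']=200/np.tan(np.radians(s['fov_y'])/2)
    return s
def ray(s,u,v): return s['Rc']@np.array([(u-s['cx'])/s['f'],-(v-s['cy'])/s['f'],-1])
def plane(s,u,v,z):
    d=ray(s,u,v); return s['o']+d*(z-s['o'][2])/d[2]
def cloud(s):
    v,u=np.mgrid[0:400,0:640]; d=s['depth']
    p=np.stack([(u-s['cx'])/s['f']*d,-(v-s['cy'])/s['f']*d,-d],-1)
    return p@s['Rc'].T+s['o']
E
python3 - <<'E'
from h import *
for n in('top','scene'):
    s=snap(n,n+'0.png'); print(n,s['o'],s['orientation'],s['f'],s['cx'],s['cy'],[k for k in s])
print(robot.get_obs())
E
```

```text
top [0.50193493 0.01624128 0.87457746] [ 0.08408456 -0.03233924 -1.56758014] 518.1391048751806 317.15858077018845 200.690655155561 ['image', 'depth', 'fov_y', 'cx', 'cy', 'origin', 'orientation', 'Rc', 'o', 'f']
scene [ 0.94950228 -0.02473499  0.6361008 ] [ 0.5531423  -0.0137921   1.47957415] 365.03414316017523 318.12933146017025 201.95979167675523 ['image', 'depth', 'fov_y', 'cx', 'cy', 'origin', 'orientation', 'Rc', 'o', 'f']
{'time': 0.1, 'joint_positions': array([-1.36609379e+00,  8.78881898e-02,  1.37209636e+00,  1.01597529e-05,
        1.68359384e+00, -1.03105656e-01]), 'qvel': array([ 0.00094444, -0.00112337, -0.00226583,  0.00033281, -0.00079828,
       -0.00212535]), 'joint_torque': array([ 1.42732722e-03, -3.41252625e+01, -3.03301013e+01,  7.20081059e-02,
        3.04207450e-02, -1.01140602e-04]), 'tool_pos': array([ 0.16652935, -0.52366721,  0.20442077]), 'ee_rot': array([-3.13961850e+00, -2.14421684e-04,  3.07809114e-01]), 'wrist_force': array([ 0.18017028,  0.49629838, -0.45831377]), 'wrist_torque': array([ 0.00743593,  0.05474861, -0.00392767]), 'finger_force': 0.0, 'width': 0.0937791190787113}
```

View pics/top0.png

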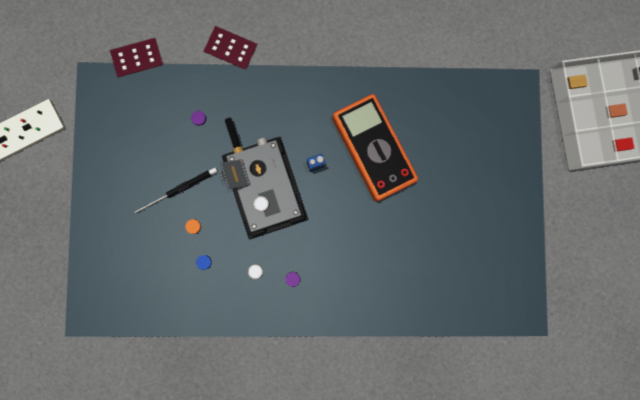

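View pics/scene0.png

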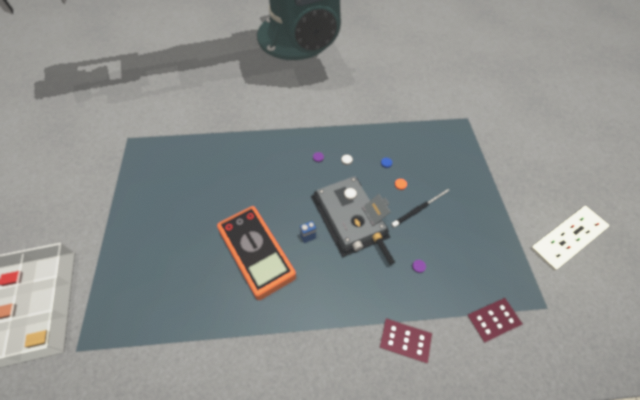

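Top view: the logger's antenna end points up in the image (world +x). The cell is at (261,204), the pocket at (258,169), the open cover at (235,174), the 9 V battery at (316,161), the screwdriver tip-to-end from (137,211) to (212,171), and the old cell at (255,271).

```bash
python3 - <<'E'
from h import *
s=snap('top')
for n,u,v,z in [('cell',261,204,.0407),('pocket',258,169,.033),('9v',316,161,.0485),('old',255,271,.0077),('drv end',212,171,.006)]:
    p=plane(s,u,v,z); print(n,p.round(4))
P=cloud(s)
im=cv2.cvtColor(s['image'],cv2.COLOR_RGB2HSV)
roi=np.zeros((400,640),bool); roi[130:245,215:312]=1
m=roi&(P[...,2]>.027)&(P[...,2]<.037)
print(m.sum())
r=cv2.minAreaRect(P[m][:,:2].astype(np.float32)*1000); print('case',r)
m=roi&(P[...,2]>.045); q=P[m]; print('cover',q.min(0),q.max(0),q.mean(0),m.sum())
m=roi&(im[...,2]>200)&(im[...,1]<40); k=np.argwhere(m); print(k.mean(0),len(k),P[m].mean(0))
E
```

```text
cell [0.5665 0.0799 0.0407]
pocket [0.6244 0.0861 0.033 ]
9v [ 0.6358 -0.0082  0.0485]
old [0.4578 0.091  0.0077]
drv end [0.6243 0.1653 0.006 ]
3462
case ((620.4930419921875, 63.446266174316406), (164.44570922851562, 124.3195571899414), 18.562175750732422)
cover [ 5.01934932e-01 -2.22129000e-04  4.50636935e-02] [0.64081272 0.14300226 0.87457746] [0.60291022 0.11212326 0.13261834] 534
[203.38235294 259.85294118] 136 [0.56748006 0.08179838 0.04044092]
```

>>> move_arm(deltas=[0,0,0,26.4,-23,-2.5,-1,0,0,0,52.8,-46,-2.5,-1,0,0,0,52.8,-46,-2.5,-1,0,0,0,52.8,-46,-2.5,-1,0,0,0,52.8,-46,-2.5,-1,0,0,0,52.8,-46,-2.5,-1,0,0,0,52.8,-46,-2.5,-1,0,0,0,52.8,-46,-2.5,-1])

```text
time: 0.95
tool_pos: [0.3747, -0.1807, 0.2205]
ee_rot: [3.141, -0.0, 0.307]
wrist_force: [0.3, -0.4, 0.5]
width: 0.0937
finger_force: 0.0
```

```bash
python3 - <<'E'
from h import *
s=robot.snapshot('wrist'); print(np.round(s['T_tool_cam'],3),s['fov_y'],s['cx'],s['cy']); o=robot.get_obs();print(o['tool_pos'],o['ee_rot'])
E
```

```text
[[ 0.001  0.97   0.243  0.07 ]
 [ 1.    -0.    -0.001 -0.   ]
 [-0.001  0.243 -0.97  -0.18 ]
 [ 0.     0.     0.     1.   ]] 66.2000555961307 318.37489092588186 199.8055582671719
[ 0.3783572  -0.17376042  0.22093956] [-3.13740779 -0.0058292   0.31804976]
```

>>> move_arm(deltas=[0,0,0,25,-18.4,0,-1,0,0,0,25,-18.4,0,-1,0,0,0,25,-18.4,0,-1,0,0,0,25,-18.4,0,-1,0,0,0,25,-18.4,0,-1,0,0,0,25,-18.4,0,-1,0,0,0,25,-18.4,0,-1,0,0,0,25,-18.4,0,-1])

```text
time: 1.8
tool_pos: [0.5569, 0.0694, 0.2194]
ee_rot: [-3.141, 0.002, 0.31]
wrist_force: [-0.1, -1.1, 0.4]
width: 0.0935
finger_force: 0.0
```

```bash
python3 - <<'E'
from h import *
s=snap('wrist','w1.png'); o=robot.get_obs();print(o['tool_pos'],o['ee_rot'])
np.savez('w1.npz',image=s['image'],depth=s['depth'],Rc=s['Rc'],o=s['o'],f=s['f'],cx=s['cx'],cy=s['cy'])
E
```

```text
[0.55643535 0.0680424  0.21984597] [3.14116519e+00 2.03648124e-03 3.08520195e-01]
```

View pics/w1.png

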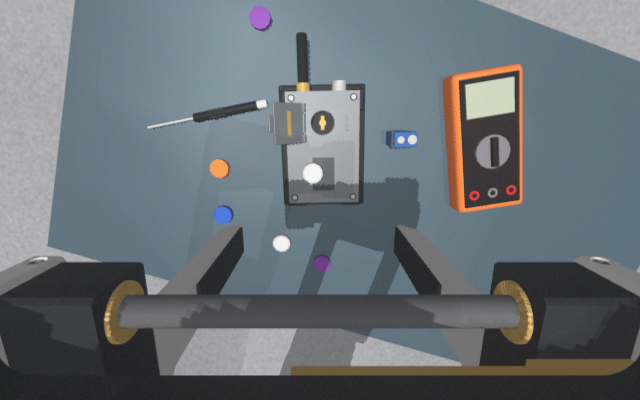

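Wrist view: the cell is at (313,173), the pocket at (322,123), the cover at (289,123) leaning left (+y), and the case screws at about (291,98), (353,97), (295,197), (355,197). The case is nearly aligned with the tool.

```bash
python3 - <<'E'
from h import *
d=np.load('w1.npz'); s={k:d[k] for k in d}; P=cloud(s); im=s['image']; g=im.astype(int)
hsv=cv2.cvtColor(im,cv2.COLOR_RGB2HSV)
def cen(m):
    n,l,st,c=cv2.connectedComponentsWithStats(m.astype(np.uint8)); i=1+np.argmax(st[1:,4]); return c[i],st[i]
roi=np.zeros((400,640),bool); roi[155:195,298:332]=1
c,st=cen(roi&(g.min(-1)>205)); print('cell',c,st,plane(s,*c,.0407))
roi[:]=0; roi[105:142,306:340]=1
m=(roi&(g.max(-1)<75)).astype(np.uint8)
h=cv2.findContours(m,cv2.RETR_EXTERNAL,cv2.CHAIN_APPROX_NONE)[0]; h=max(h,key=cv2.contourArea)
(cc,r)=cv2.minEnclosingCircle(h); x=plane(s,*cc,.033); print('pocket',cc,r,x, 'diam mm',2*r/s['f']*370)
# case: by depth at back height
roi[:]=0; roi[85:210,275:375]=1
m=roi&(abs(P[...,2]-.033)<.006)
print(m.sum(), np.median(P[m][:,2]))
m=cv2.morphologyEx(m.astype(np.uint8),cv2.MORPH_OPEN,np.ones((3,3)))
q=np.argwhere(m)[:,::-1]; w=np.array([plane(s,*p,.033) for p in q])[:,:2].astype(np.float32)*1000
print(cv2.minAreaRect(w))
for y in range(160,205,6): print(y,P[y,315].round(4), P[y,345].round(4))
# cover
roi[:]=0; roi[98:150,265:312]=1
m=roi&(P[...,2]>.042)&(P[...,2]<.12); q=P[m]; print('cover',m.sum(),q[:,2].min(),q[:,2].max(),q.mean(0)); 
u,sv,vt=np.linalg.svd(q-q.mean(0),full_matrices=False); print(sv,vt[2]); 
cv2.imwrite('pics/crop.png',cv2.resize(im[80:215,260:385,::-1],None,fx=4,fy=4,interpolation=cv2.INTER_CUBIC))
E
```

```text
cell [312.13605442 172.82312925] [303 164  19  19 294] [0.56705331 0.08037989 0.0407    ]
pocket (313.0, 119.0) 3.1623775959014893 [0.62587119 0.09807737 0.033     ] diam mm 7.627661760645702
6688 0.03358095448926629
((599.8363037109375, 78.23084259033203), (134.98873901367188, 85.09709930419922), 18.933692932128906)
160 [0.5817 0.0816 0.034 ] [0.5925 0.0476 0.0333]
166 [0.5762 0.0797 0.0437] [0.5856 0.0451 0.0321]
172 [0.5692 0.0775 0.0418] [0.5789 0.0429 0.0335]
178 [0.562  0.0753 0.0398] [0.572  0.0404 0.0331]
184 [0.5539 0.0727 0.0335] [0.5652 0.0382 0.0342]
190 [0.5467 0.0705 0.0331] [0.558  0.0357 0.0335]
196 [0.5394 0.0681 0.0325] [0.5509 0.0332 0.0333]
202 [0.5255 0.064  0.0061] [0.5411 0.0287 0.0215]
cover 1161 0.04201236522671531 0.07118147936723879 [0.61293736 0.12604695 0.05549825]
[0.41764224 0.37745836 0.02271287] [-0.21866826  0.64018672 -0.73644087]
```

View pics/crop.png

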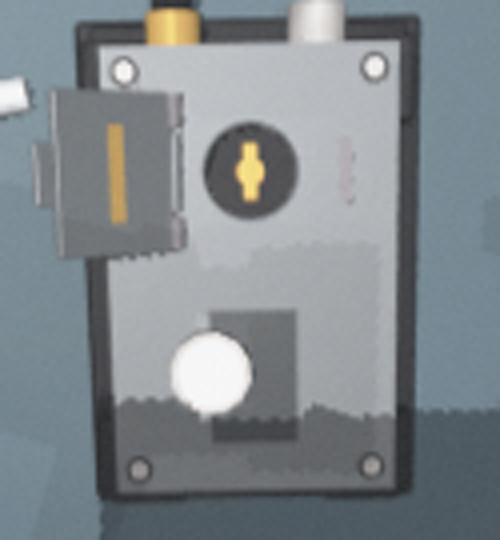

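```bash
cat >> h.py <<'E'
def go(p,yaw):
    "tool-axis shift (cm) and turn from measured pose to p/yaw, tool down"
    o=robot.get_obs(); Rt=R.from_euler('xyz',o['ee_rot'])
    G=R.from_euler('xyz',[np.pi,0,yaw])
    print('from',o['tool_pos'].round(4),o['ee_rot'].round(3),'turn',(Rt.inv()*G).as_rotvec().round(3),'shift cm',(Rt.inv().apply(np.array(p)-o['tool_pos'])*100).round(2))
E
python3 - <<'E'
from h import *
d=np.load('w1.npz'); s={k:d[k] for k in d}
pk=plane(s,322.4,122.2,.033); c=plane(s,312.14,172.8,.0407); yaw=.330
ex=np.array([np.cos(yaw),np.sin(yaw),0]); ey=np.array([-ex[1],ex[0],0])
print('pocket',pk, 'cell rel pocket (logger)',(c-pk)@ex,(c-pk)@ey, 'dir',np.arctan2(*(pk-c)[1::-1]))
for n,u,v in[('tl',291,97.6),('tr',353.6,96.6),('bl',294.7,197.4),('br',352.7,196.5)]:
    q=plane(s,u,v,.033)-pk; print(n,q@ex,q@ey)
th=np.arctan2(*(pk-c)[1::-1]); dd=np.array([np.cos(th),np.sin(th),0])
p=c-.029*dd; p[2]=.06; go(p,th); p[2]=.036; go(p,th)
E
```

```text
pocket [0.62578655 0.08664709 0.033     ] cell rel pocket (logger) -0.05756756993023912 0.01309774944738888 dir 0.10628868115178307
tl 0.02773675539773716 0.035202345549615315
tr 0.027471805249999776 -0.0358191995669712
bl -0.08887398722800634 0.03541903421030168
br -0.0890918658667143 -0.035787722993549174
from [0.5564 0.068  0.2198] [3.141e+00 2.000e-03 3.090e-01] turn [0.001 0.002 0.202] shift cm [-1.42 -1.44 15.99]
from [0.5564 0.068  0.2198] [3.141e+00 2.000e-03 3.090e-01] turn [0.001 0.002 0.202] shift cm [-1.41 -1.44 18.39]
```

>>> move_arm(deltas=[0,0,0.1,-1.4,-1.4,5,0.87,0,0,0.2,-1.4,-1.4,10,0.87,0,0,0.2,-1.4,-1.4,14,0.87,0,0,0.2,-1.4,-1.4,16,0.87,0,0,0.2,-1.4,-1.4,16,0.87,0,0,0.2,-1.4,-1.4,16,0.87])

```text
time: 2.45
tool_pos: [0.5392, 0.076, 0.0616]
ee_rot: [3.141, -0.001, 0.106]
wrist_force: [0.0, 0.2, 0.7]
width: 0.0494
finger_force: 0.0
```

```bash
python3 - <<'E'
from h import *
s=snap('wrist','w2.png'); o=robot.get_obs(); print(o['width'])
p=np.array([.567,.0804,.036])-.029*np.array([np.cos(.106),np.sin(.106),0]); go(p,.106)
roi=np.zeros((400,640),bool); roi[100:260,220:420]=1
g=s['image'].astype(int); m=roi&(g.min(-1)>205)
n,l,st,c=cv2.connectedComponentsWithStats(m.astype(np.uint8))
for i in range(1,n):
  if st[i,4]>100: print(c[i],st[i],plane(s,*c[i],.0407))
E
```

```text
0.04541297104496863
from [0.5403 0.0764 0.0628] [ 3.141 -0.004  0.106] turn [ 0.001 -0.004  0.   ] shift cm [-0.21 -0.12  2.68]
[295.46666667 113.65555556] [286 100  27  25 270] [0.61339287 0.09859152 0.0407    ]
[316.15825688 186.1983945 ] [298 170  36  33 872] [0.56841468 0.08075396 0.0407    ]
```

View pics/w2.png

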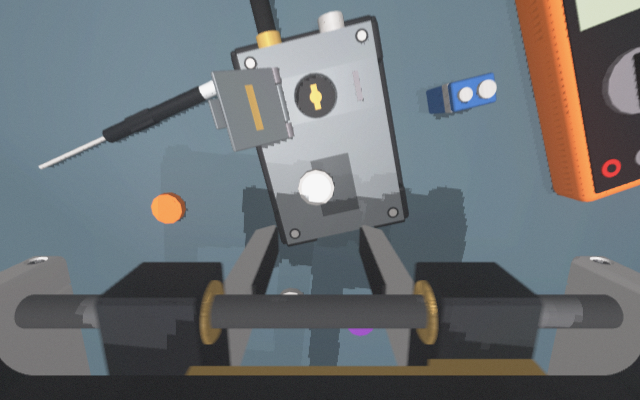

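The cell is at (316,187), the pocket at (315,95), and the fingertips, still closing, lie just behind the cell at row 230. This agrees with the first measurement.

>>> move_arm(deltas=[0,0,0,-0.1,-0.1,0,0.87,0,0,0,-0.1,-0.1,0,0.87,0,0,0,-0.1,-0.1,0.5,0.87,0,0,0,-0.1,-0.1,1,0.87,0,0,0,-0.1,-0.1,1.5,0.87,0,0,0,-0.1,-0.1,2,0.87,0,0,0,-0.1,-0.1,2.4,0.87,0,0,0,-0.1,-0.1,2.4,0.87])

```text
time: 3.3
tool_pos: [0.5374, 0.0784, 0.0354]
ee_rot: [-3.142, 0.002, 0.108]
wrist_force: [-0.2, 0.1, -0.1]
width: 0.0062
finger_force: 0.0
```

```bash
python3 - <<'E'
from h import *
o=robot.get_obs(); print(o['width'],o['wrist_force']); c=np.array([.568,.0806,.0365]);pk=np.array([.6258,.0866,.0365]);
d=(pk-c)/np.linalg.norm(pk-c); print(d,np.arctan2(d[1],d[0])); go(c-.0199*d,.106); go(pk-.0199*d,.106)
E
```

```text
0.006238028233012813 [-0.22914569  0.12887546 -0.09497501]
[0.99465529 0.10325141 0.        ] 0.10343575795896229
from [0.5374 0.0784 0.0354] [-3.142e+00  2.000e-03  1.080e-01] turn [-0.     0.002  0.002] shift cm [ 1.08  0.1  -0.11]
from [0.5374 0.0784 0.0354] [-3.142e+00  2.000e-03  1.080e-01] turn [-0.     0.002  0.002] shift cm [ 6.89  0.13 -0.12]
```

>>> move_arm(deltas=[0,0,0,0.5,0.1,-0.1,0.87,0,0,0,1.0,0.1,-0.1,0.87,0,0,0,1.6,0.1,-0.1,0.87,0,0,0,2.3,0.1,-0.1,0.87,0,0,0,3.0,0.1,-0.1,0.87,0,0,0,3.7,0.1,-0.1,0.87,0,0,0,4.4,0.1,-0.1,0.87,0,0,0,5.0,0.1,-0.1,0.87])

```text
time: 4.1
tool_pos: [0.5886, 0.0828, 0.0375]
ee_rot: [3.141, -0.0, 0.108]
wrist_force: [-0.5, -0.3, -0.2]
width: 0.006
finger_force: 0.1
```

```bash
python3 - <<'E'
from h import *
s=snap('wrist','w3.png'); o=robot.get_obs(); print(o['wrist_force'])
pk=np.array([.6258,.0866,.0365]);d=np.array([np.cos(.105),np.sin(.105),0]); go(pk-.0199*d,.106)
g=s['image'].astype(int); roi=np.zeros((400,640),bool); roi[100:240,220:420]=1; m=roi&(g.min(-1)>200)
n,l,st,c=cv2.connectedComponentsWithStats(m.astype(np.uint8))
for i in range(1,n):
  if st[i,4]>100: print(c[i],st[i],plane(s,*c[i],.0407))
E
```

```text
[ 0.71002253 -0.32471925  0.27160085]
from [0.5894 0.0829 0.0375] [ 3.141e+00 -1.000e-03  1.080e-01] turn [ 0.    -0.001  0.002] shift cm [1.67 0.02 0.11]
[334.82572614 106.24896266] [326 100  19  15 241] [0.66844114 0.08255408 0.0407    ]
[318.225    196.865625] [302 190  34  13 320] [0.61637607 0.08610249 0.0407    ]
```

View pics/w3.png

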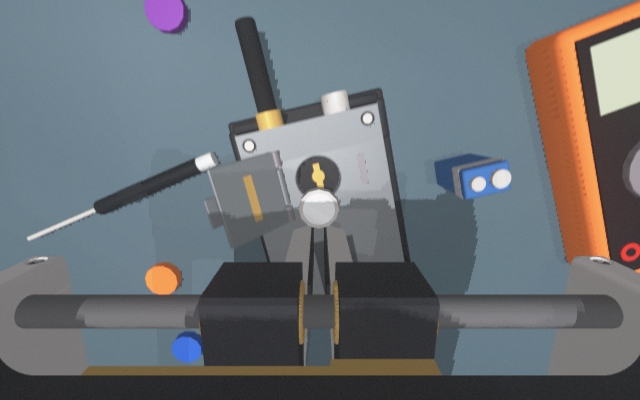

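The cell at (319,209) sits squarely in front of the fingertips and is in line with the pocket at (318,177). The fingers are clear of the cover hinge.

>>> move_arm(deltas=[0,0,0,0.4,0,0.1,0.87,0,0,0,0.8,0,0.1,0.87,0,0,0,1.1,0,0.1,0.87,0,0,0,1.35,0,0.1,0.87,0,0,0,1.5,0,0.1,0.87,0,0,0,1.65,0,0.1,0.87,0,0,0,1.7,0,0.1,0.87,0,0,0,1.7,0,0.1,0.87])

```text
time: 4.95
tool_pos: [0.6048, 0.0846, 0.0366]
ee_rot: [3.142, -0.0, 0.108]
wrist_force: [0.4, 0.2, 0.7]
width: 0.0059
finger_force: 0.0
```

```bash
python3 - <<'E'
from h import *
s=snap('wrist'); o=robot.get_obs(); print(o['wrist_force'])
pk=np.array([.6258,.0866,.0365]);d=np.array([np.cos(.105),np.sin(.105),0]); go(pk-.0199*d,.106)
cv2.imwrite('pics/w4.png',cv2.resize(s['image'][150:260,260:380,::-1],None,fx=5,fy=5,interpolation=cv2.INTER_CUBIC))
E
```

```text
[-0.04066066 -0.29812175  0.09966074]
from [0.6048 0.0846 0.0366] [3.142 0.    0.108] turn [0.    0.    0.002] shift cm [0.12 0.02 0.01]
```

View pics/w4.png

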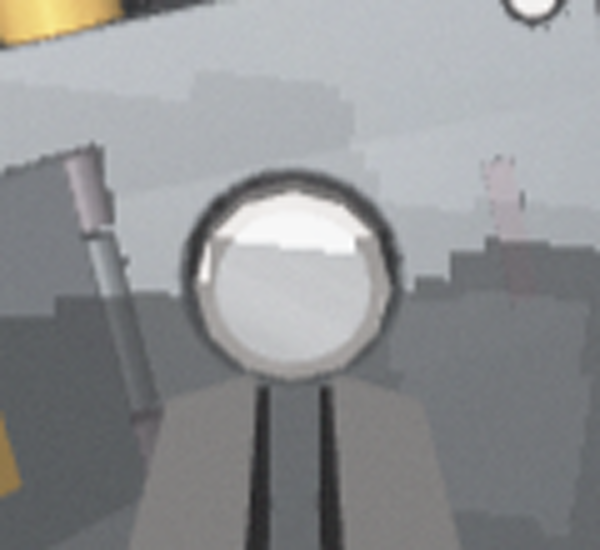

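The cell appears seated: the dark pocket rim shows evenly around it. I'll raise the arm, confirm by depth, and move over to the outer side of the cover.

>>> move_arm(deltas=[0,0,0,-0.3,0,0,0.87,0,0,0,-0.3,0,-3,0.87,0,0,0,-0.3,0,-7,0.95,0,0,-0.1,-0.3,0,-9,0.95,0,0,-0.22,-0.3,0,-10,0.95,0,0,-0.22,-0.3,0,-10,0.95])

```text
time: 5.6
tool_pos: [0.6029, 0.0844, 0.1392]
ee_rot: [3.14, -0.005, 0.328]
wrist_force: [-0.3, 0.2, 0.1]
width: 0.0024
finger_force: 0.0
```

```bash
python3 - <<'E'
from h import *
s=snap('wrist','w5.png'); P=cloud(s)
pk=np.array([.6258,.0866,.033]); ex=np.array([np.cos(.33),np.sin(.33),0]); ey=np.array([-ex[1],ex[0],0])
x=(P-pk)@ex; y=(P-pk)@ey; r=np.hypot(x,y)
for a,b in((0,4),(4,8),(8,11),(17,21)):
    m=(r*1e3>=a)&(r*1e3<b)&(abs(P[...,2]-.033)<.012)&(y<.015); print(a,b,m.sum(),np.median(P[m][:,2]))
m=(r<.0105)&(abs(P[...,2]-.033)<.006); A=np.c_[x[m],y[m],np.ones(m.sum())]; print('tilt',np.linalg.lstsq(A,P[m][:,2],rcond=None)[0])
o=robot.get_obs(); print(o['width'])
p=pk+.077*ey; p[2]=.12; go(p,.33); p[2]=.055; go(p,.33)
E
```

```text
0 4 56 0.03308070553817749
4 8 171 0.03330002960352063
8 11 204 0.03303813509232997
17 21 425 0.03358845032609009
tilt [ 0.0044754  -0.01013759  0.03312847]
0.0024643104385907028
from [0.6021 0.0843 0.1375] [ 3.141e+00 -2.000e-03  3.250e-01] turn [ 0.001 -0.002 -0.005] shift cm [ 2.28 -7.16  1.74]
from [0.6021 0.0843 0.1375] [ 3.141e+00 -2.000e-03  3.250e-01] turn [ 0.001 -0.002 -0.005] shift cm [ 2.27 -7.17  8.24]
```

View pics/w5.png

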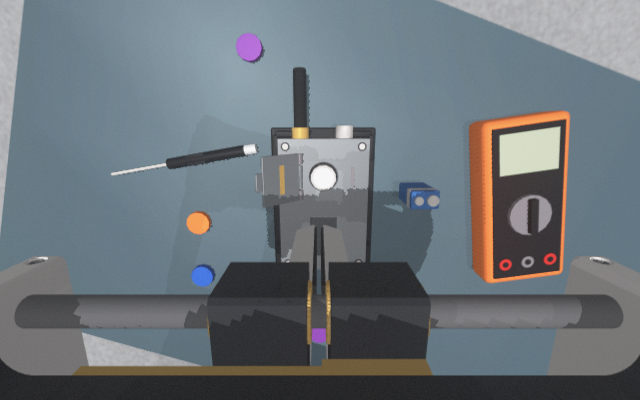

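The cell lies flat in the pocket at (323,177), with its top 0.5 mm below the back. Next is the cover, still open at (285,178).

>>> move_arm(deltas=[0,0,0,2.3,-4,0,0.97,0,0,0,2.3,-7.2,1,0.97,0,0,0,2.3,-7.2,4,0.97,0,0,0,2.3,-7.2,7,0.97,0,0,0,2.3,-7.2,8.2,0.97,0,0,0,2.3,-7.2,8.2,0.97])

```text
time: 6.25
tool_pos: [0.5978, 0.1594, 0.0507]
ee_rot: [-3.14, 0.007, 0.326]
wrist_force: [-1.2, -0.5, 0.4]
width: 0.0017
finger_force: 0.0
```

```bash
python3 - <<'E'
from h import *
o=robot.get_obs(); print(o['wrist_force'])
pk=np.array([.6258,.0866,0]); ey=np.array([-np.sin(.33),np.cos(.33),0])
for y,z in((36,55),(35,70),(18.3,66.3),(4.9,54),(-.5,36.7)): go(pk+ey*y/1e3+[0,0,z/1e3],.33)
E
```

```text
[-1.18413207 -0.46021248  0.40784605]
from [0.5978 0.1594 0.0507] [-3.14   0.007  0.326] turn [-0.001  0.007 -0.004] shift cm [ 0.3   4.19 -0.44]
from [0.5978 0.1594 0.0507] [-3.14   0.007  0.326] turn [-0.001  0.007 -0.004] shift cm [ 0.29  4.29 -1.94]
from [0.5978 0.1594 0.0507] [-3.14   0.007  0.326] turn [-0.001  0.007 -0.004] shift cm [ 0.3   5.96 -1.57]
from [0.5978 0.1594 0.0507] [-3.14   0.007  0.326] turn [-0.001  0.007 -0.004] shift cm [ 0.31  7.3  -0.34]
from [0.5978 0.1594 0.0507] [-3.14   0.007  0.326] turn [-0.001  0.007 -0.004] shift cm [0.33 7.84 1.39]
```

>>> move_arm(deltas=[0,0,0,0.2,0.5,-0.3,0.97,0,0,0,0.2,1.1,-0.3,0.97,0,0,0,0.2,1.7,-0.3,0.97,0,0,0,0.2,2.3,-0.3,0.97,0,0,0,0.2,2.9,-0.3,0.97,0,0,0,0.2,3.5,-0.3,0.97,0,0,0,0.2,4.1,-0.3,0.97,0,0,0,0.2,4.1,-0.3,0.97])

```text
time: 7.05
tool_pos: [0.618, 0.121, 0.0616]
ee_rot: [3.139, -0.007, 0.327]
wrist_force: [-0.3, 0.1, -0.4]
width: 0.0014
finger_force: 0.0
```

```bash
python3 - <<'E'
from h import *
s=snap('wrist','w6.png')
o=robot.get_obs(); print(o['wrist_force'])
pk=np.array([.6258,.0866,0]); ey=np.array([-np.sin(.33),np.cos(.33),0])
for y,z in((36,55),(35,70),(18.3,66.3),(4.9,54),(-.5,36.7)): go(pk+ey*y/1e3+[0,0,z/1e3],.33)
E
```

```text
[-0.07444949  0.94426971 -0.74233289]
from [0.617  0.121  0.0598] [ 3.14  -0.004  0.327] turn [ 0.001 -0.004 -0.003] shift cm [-0.29 -0.06  0.48]
from [0.617  0.121  0.0598] [ 3.14  -0.004  0.327] turn [ 0.001 -0.004 -0.003] shift cm [-0.28  0.05 -1.02]
from [0.617  0.121  0.0598] [ 3.14  -0.004  0.327] turn [ 0.001 -0.004 -0.003] shift cm [-0.28  1.71 -0.64]
from [0.617  0.121  0.0598] [ 3.14  -0.004  0.327] turn [ 0.001 -0.004 -0.003] shift cm [-0.28  3.05  0.59]
from [0.617  0.121  0.0598] [ 3.14  -0.004  0.327] turn [ 0.001 -0.004 -0.003] shift cm [-0.28  3.59  2.32]
```

View pics/w6.png

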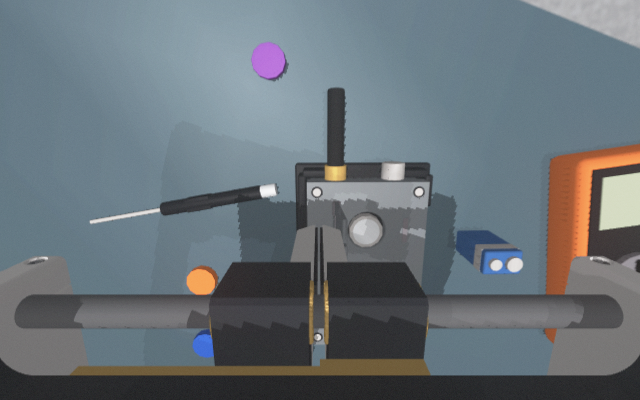

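The cell is in the pocket at (366,230). The cover plate isn't distinguishable here, so I'll check depth near the hinge, around column 333.

```bash
python3 - <<'E'
from h import *
s=snap('wrist'); P=cloud(s)
pk=np.array([.6258,.0866,0]); ex=np.array([np.cos(.33),np.sin(.33),0]); ey=np.array([-ex[1],ex[0],0])
x=(P-pk)@ex*1e3; y=(P-pk)@ey*1e3
np.set_printoptions(linewidth=200)
for v in range(180,262,8):
    print(v,[(int(x[v,u]),int(y[v,u]),int(P[v,u,2]*1e3)) for u in range(282,362,6)])
print(robot.get_obs()['wrist_force'])
E
```

```text
180 [(30, 64, 1), (29, 59, 0), (30, 54, 1), (33, 48, 22), (33, 44, 20), (35, 39, 31), (35, 35, 32), (35, 31, 31), (35, 27, 30), (35, 23, 32), (35, 19, 32), (35, 15, 32), (35, 10, 31), (35, 6, 32)]
188 [(23, 64, 0), (23, 59, 1), (23, 54, 1), (27, 48, 21), (27, 44, 21), (30, 39, 33), (30, 35, 34), (29, 31, 32), (29, 27, 32), (29, 23, 32), (30, 19, 33), (30, 15, 33), (30, 11, 34), (29, 6, 33)]
196 [(16, 64, 0), (17, 59, 1), (17, 54, 1), (21, 48, 21), (21, 44, 21), (24, 39, 34), (24, 35, 34), (24, 31, 33), (24, 27, 34), (24, 23, 33), (24, 19, 33), (24, 15, 34), (24, 10, 33), (24, 6, 33)]
204 [(10, 64, 0), (10, 59, 1), (10, 55, 0), (15, 48, 21), (15, 44, 21), (18, 39, 32), (18, 35, 34), (18, 31, 32), (18, 27, 34), (21, 23, 42), (18, 18, 33), (18, 14, 33), (18, 10, 33), (18, 6, 33)]
212 [(3, 64, 1), (3, 59, 1), (3, 55, 0), (5, 49, 6), (5, 45, 6), (12, 39, 33), (13, 35, 34), (12, 31, 33), (13, 27, 34), (15, 23, 43), (22, 21, 66), (13, 14, 34), (13, 10, 34), (13, 6, 34)]
220 [(-2, 65, 1), (-3, 60, 0), (-3, 55, 1), (-1, 50, 6), (-1, 45, 6), (7, 39, 33), (7, 35, 33), (6, 31, 32), (6, 27, 32), 
[... 421 characters left out ...]
5, 14, 33), (-4, 10, 33), (-4, 5, 34)]
244 [(-23, 65, 2), (-24, 60, 0), (12, 48, 92), (12, 45, 91), (12, 41, 91), (13, 38, 92), (-10, 35, 34), (12, 32, 91), (12, 29, 92), (13, 26, 92), (12, 23, 91), (-11, 14, 33), (-10, 10, 34), (-11, 5, 32)]
252 [(-30, 65, 1), (-31, 60, 0), (13, 47, 103), (12, 44, 102), (12, 41, 101), (12, 38, 101), (-17, 35, 33), (13, 32, 103), (12, 29, 102), (12, 27, 102), (13, 24, 103), (4, 19, 83), (-17, 9, 33), (-17, 5, 34)]
260 [(-38, 66, 0), (-38, 61, 0), (12, 46, 111), (12, 43, 111), (12, 41, 111), (12, 38, 111), (-24, 35, 32), (12, 33, 110), (12, 30, 111), (12, 27, 111), (12, 24, 111), (-23, 14, 34), (-23, 9, 33), (-23, 5, 33)]
[ 0.56114765  0.39654382 -0.91123298]
```

The depth readings show the plate upright at the hinge line, with its edge 77 to 83 mm up. I'll carry it over along the arc.

>>> move_arm(deltas=[0,0,0,-0.2,0,-0.9,0.97,0,0,0,-0.2,0.5,-0.9,0.97,0,0,0,-0.2,1.0,-0.9,0.97,0,0,0,-0.2,1.7,-0.6,0.97,0,0,0,-0.2,2.4,-0.1,0.97,0,0,0,-0.2,3.0,0.6,0.97,0,0,0,-0.2,3.3,1.2,0.97,0,0,0,-0.2,3.3,1.3,0.97])

```text
time: 7.95
tool_pos: [0.6235, 0.089, 0.0427]
ee_rot: [-3.141, 0.003, 0.327]
wrist_force: [0.2, -0.1, -0.1]
width: 0.0012
finger_force: 0.0
```

```bash
python3 - <<'E'
from h import *
s=snap('wrist'); P=cloud(s)
pk=np.array([.6258,.0866,0]); ex=np.array([np.cos(.33),np.sin(.33),0]); ey=np.array([-ex[1],ex[0],0])
x=(P-pk)@ex*1e3; y=(P-pk)@ey*1e3
for a in range(-26,26,5):
    m=(x>14)&(x<21)&(y>=a)&(y<a+5)&(P[...,2]<.1); print(a,m.sum(),np.median(P[m][:,2]).round(4) if m.any() else '')
print(robot.get_obs()['wrist_force']); p=pk-.0005*ey; p[2]=.0367; go(p,.33)
E
```

```text
-26 82 0.0335
-21 79 0.0345
-16 119 0.046
-11 106 0.0449
-6 97 0.0436
-1 108 0.0425
4 89 0.0412
9 87 0.04
14 87 0.0389
19 87 0.0383
24 70 0.0338
[ 0.35389203  0.56211456 -0.36430055]
from [0.6235 0.0895 0.043 ] [-3.141e+00  2.000e-03  3.270e-01] turn [-0.001  0.002 -0.003] shift cm [0.13 0.4  0.63]
```

>>> move_arm(deltas=[0,0,0,0.1,0.5,0.2,0.97,0,0,0,0.1,0.6,0.4,0.97,0,0,0,0.1,0.6,0.6,0.97,0,0,0,0.1,0.6,0.7,0.97,0,0,0,0.1,0.6,0.7,0.97])

```text
time: 8.5
tool_pos: [0.627, 0.0846, 0.0374]
ee_rot: [-3.142, 0.0, 0.328]
wrist_force: [0.2, -0.1, -0.5]
width: 0.0016
finger_force: 0.0
```

```bash
cat > cov.py <<'E'
from h import *
s=snap('wrist','end.png'); P=cloud(s)
pk=np.array([.6258,.0866,0]); ex=np.array([np.cos(.33),np.sin(.33),0]); ey=np.array([-ex[1],ex[0],0])
x=(P-pk)@ex*1e3; y=(P-pk)@ey*1e3
m=(x>12)&(x<21)&(y>-18)&(y<17)&(P[...,2]<.1); print('slope',np.polyfit(y[m],P[m][:,2]*1e3,1), m.sum())
m=(x>12)&(x<21)&(y>-38)&(y<-26)&(P[...,2]<.1); print('back z',np.median(P[m][:,2]))
o=robot.get_obs(); print(o['wrist_force'],o['tool_pos'])
E
python3 cov.py
```

```text
slope [-4.54756611e-03  3.75283101e+01] 813
back z 0.033614184916665096
[0.78528168 0.64961265 0.73001992] [0.62701768 0.08459078 0.03748877]
```

>>> move_arm(deltas=[0,0,0,0,0.3,0.1,0.97,0,0,0,0,0.3,0.2,0.97,0,0,0,0,0.3,0.2,0.97])

```text
time: 8.85
tool_pos: [0.6282, 0.0822, 0.0369]
ee_rot: [-3.141, -0.001, 0.328]
wrist_force: [-2.0, 1.5, 5.4]
width: 0.0013
finger_force: 2.5
```

>>> move_arm(deltas=[0,0,0,0,0,-3,0.97,0,0,0,0,0,-8,0.97,0,0,0,-4,0,-12,0.97,0,0,0,-6,0,-14,0.97,0,0,0,-6,0,-14,0.97,0,0,0,-6,0,-14,0.97])

```text
time: 9.45
tool_pos: [0.5717, 0.0621, 0.176]
ee_rot: [3.141, -0.002, 0.327]
wrist_force: [-0.4, -0.3, -0.2]
width: 0.0014
finger_force: 0.0
```

```bash
python3 cov.py
```

```text
slope [2.42781596e-03 3.71542572e+01] 314
back z 0.033591234381457
[0.01889882 0.3310841  0.01146031] [0.57123227 0.0622602  0.17434129]
```

View pics/end.png

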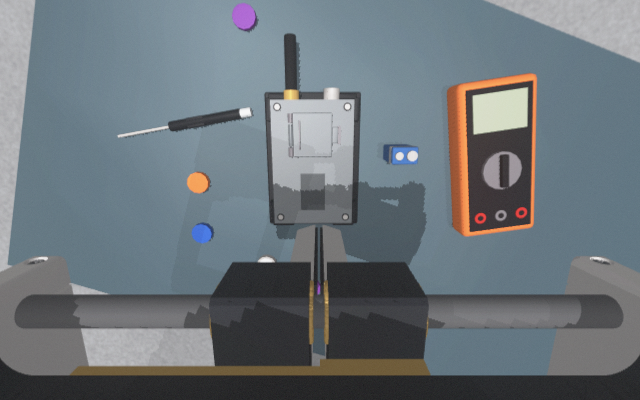

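The cover lies flat and shut at (312,135), with a slope of about 0. The arm is clear and nothing else has moved.

```bash
python3 -c "
from bench import robot
print(robot.close_job())"
```

```text
the job is handed in; nothing more can be done
None
```

The job is handed in (no verdict shown): by depth, the cell sat flat in the pocket before the cover closed, and the cover is pressed flat shut with the arm clear.

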